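Shut down a model car's bench run and park the car

TASK

The model car on the service stand has finished its bench run: on the controller, shut down the channel on the same side (left or right) as the stand by first turning its knob fully anticlockwise to the off stop and then throwing its paddle switch fully over to off, towards the robot. Then lift the car off the stand and set it down gently, on its wheels and flat on the floor of the wooden tray on the other side, and let go. Leave the other channel's knob and switch as they are, and do not disturb the bowl, tin and jar.

Things in the scene. Friction and masses are not known exactly. Their poses are not given: they have to be found in the camera images.
- controller: fixed flat grey two-channel motor controller, 150 (x) x 350 (y) x 50 mm high. Origin: centre of its underside; x away from the robot, y to the robot's left. A white line on top parts the left (+y) from the right (-y) channel. Each channel: a black dial knob, axis at x = 0, y = +-65 mm, and outside it a flat metal paddle switch, hinge at x = -20, y = +-140 mm.
- left_knob (a joint): angle of the left knob, rad: 0 = off stop (fully anticlockwise from above, pointer to the controller's -x, at the long white tick), growing clockwise to the stop at 4.71. Starts at 1.1 to 2.7. Vertical axis, friction 0.06 N m, stays where left. Black 64 mm skirt, top 12 mm above the controller's top; on it an upright grip bar 60 x 16 mm, top 54 mm above the controller's top.
- left_knob_grip (a point): point on the left knob's axis, inside its grip bar, 40 mm above the controller's top (14 mm below the bar's top): pinch the bar here across its 16 mm width. Its x axis lies along the bar, pointer end at -x
- left_knob_pointer (a point): pointer end (with the white line) of the left knob's bar, 30 mm from the axis, at the grip point's height
- left_switch (a joint): angle of the left paddle switch, rad: 0 = off, leaning 0.5 rad from upright to the controller's -x (the robot); 1.0 = on, leaning 0.5 rad away. Starts on (0.9 to 1.0). Bare metal paddle 70 mm long, 24 mm wide, 10 mm thick, on a hinge along the controller's y, 4 mm above its top. About 1.2 N at the tip moves it; stays where left; hard stops at 0 and 1.
- left_switch_tip (a point): middle of the free end of the left paddle switch, 70 mm from its hinge (65 mm above the controller's top when fully on or off)
- right_knob (a joint): angle of the right knob, rad: 0 = off stop (fully anticlockwise from above, pointer to the controller's -x, at the long white tick), growing clockwise to the stop at 4.71. Starts at 1.1 to 2.7. Vertical axis, friction 0.06 N m, stays where left. Black 64 mm skirt, top 12 mm above the controller's top; on it an upright grip bar 60 x 16 mm, top 54 mm above the controller's top.
- right_knob_grip (a point): point on the right knob's axis, inside its grip bar, 40 mm above the controller's top (14 mm below the bar's top): pinch the bar here across its 16 mm width. Its x axis lies along the bar, pointer end at -x
- right_knob_pointer (a point): pointer end (with the white line) of the right knob's bar, 30 mm from the axis, at the grip point's height
- right_switch (a joint): angle of the right paddle switch, rad: 0 = off, leaning 0.5 rad from upright to the controller's -x (the robot); 1.0 = on, leaning 0.5 rad away. Starts on (0.9 to 1.0). Bare metal paddle 70 mm long, 24 mm wide, 10 mm thick, on a hinge along the controller's y, 4 mm above its top. About 1.2 N at the tip moves it; stays where left; hard stops at 0 and 1.
- right_switch_tip (a point): middle of the free end of the right paddle switch, 70 mm from its hinge (65 mm above the controller's top when fully on or off)
- stand: fixed service stand: light wood foot 130 x 100 mm, metal post, light wood platform 66 x 56 mm (x, y), its top 70 mm above the table. Origin: centre of the foot's underside. It stands left or right of the controller, with the tray on the other side.
- car: loose model buggy, 0.28 to 0.46 kg, 170 long (x, nose +x), 90 wide, 85 mm high, belly on the stand's platform, wheels hanging. Origin: mid-car, level with the wheels' undersides (56 mm above the table at first). Belly 14 mm above it. Fixed black wheels, 44 mm, at x = +-60 mm. Grey cockpit block amidships, 66 long, 36 wide, top at 85 mm, sides free from 44 mm up. Rear wing 80 wide, 65 mm up.
- car_grip (a point): middle of the car's cockpit, 70 mm above the car's origin (15 mm below the cockpit's top): pinch it here across its 36 mm width (the car's y); axes as the car's
- tray: fixed open wooden tray, 250 (x) x 160 (y) mm, rim 30 mm high, walls and floor 7 mm thick (inside 236 x 146 mm, floor 7 mm above the table). Origin: centre of the underside. Empty at the start.
- bowl: bystander: small steel bowl, 110 mm across, 45 mm high, between the robot and the controller; origin under its centre
- tin: bystander: storage tin with a white lid, 82 x 62 x 71 mm, at the far left or far right beyond the controller; origin under its centre
- jar: bystander: white lidded jar 68 mm across, 85 mm high, on the other far side; origin under its centre
Not all that is in view belongs to the job. There is more than one size of the car; the one meant has the size given above.

How it is judged:
By the outcome, as a careful person would: the job done as asked, in the order asked, and still so for the second after the job is handed in, with the robot touching nothing.
It also fails if it takes over 72 s, if anything falls off the work surface, if the arm or the gripper's body presses on something with over 40 N, if the wrist force passes 120 N, or if a joint passes its speed limit or range.

ROBOT

A 7-joint arm with a two-finger parallel gripper is mounted at the origin on the work surface. World frame = base frame: x ahead of the robot, y to its left, z up, the work surface at z = 0. Lengths are in mm, angles in rad, forces in N, time in s.
With the tool pointing down it reaches from about 400 to 875 mm from the base axis. Payload 4.4 kg.
Tool frame: the origin (TCP) lies midway between the tips of the shut fingers; the grasp point (between the pads) lies 19 mm behind it; z points along the fingers, y is the line along which they close (so a half turn about z gives the same grasp; the last joint's range is limited). The gripper opens to 85 mm and grips with 20 to 120 N. Pads are 22 mm wide; open, the fingers measure 114 mm over their backs; the gripper's body (76 mm by 85 mm) begins 54 mm behind the grasp point. The pads swing forward as they close: fully open they stand 13 mm farther back than shut.
Start: joints at [1.271, 0.628, 0.038, 1.517, -0.027, 0.996, -0.02], TCP at [150.617, -632.323, 231.313] pointing down, gripper open.
Joint ranges: [-3.06, 3.06], [-0.37, 2.12], [-1.25, 1.32], [0.18, 2.47], [-1.1, 4.24], [0.23, 1.98], [-2.94, 2.94]. Speed limits (rad/s): [2.57, 2.57, 3.14, 3.14, 3.14, 3.14, 3.14].

INTERFACE

Orientations are given as [roll, pitch, yaw] about the fixed x, y, z axes, in that order (R = Rz(yaw) Ry(pitch) Rx(roll)).
In Python, from cell import ctrl gives the robot as it stands.
- The arm moves only by the shell command python3 -m crank 'ROWS' [OPENING]. ROWS is JSON, a list that holds one entry, the list of rows, each a list of 4 numbers: the shift along the tool's x, y, z normalised to -1 to 1, where 1 is 2.5 cm, then the turn about the tool's z normalised to -1 to 1, where 1 is 0.08 rad. In form: [[[dx, dy, dz, turn], ...]]. A call has 1 to 12 rows; each row shifts and turns the commanded pose from where the row before left it, along the tool's axes as they then stand; what a row does not reach is not made up. A row lasts 1/12 s, in which the tool goes at most 41.7 mm and 7.16 degrees, less where a joint would pass 70% of its speed; a pose out of reach is approached as far as the arm can. A call with a number of a shift or a turn outside -1 to 1 is refused whole. A call with a gripper value outside its range is refused whole. OPENING is the closure, from -1 (fully open) to 1 (shut), set as the call begins (- or left out, the last holds). The fingers move at their own pace and stop on an object; the grip force is fixed at half the most. Time passes only in rows, so rows that do not move let the fingers close. It gives the time, the measured TCP pose, the force, the opening and the grip force at its end, in the units of the state.
- ctrl.read_state(): the state, without advancing time (a new reading comes with each control period).
- ctrl.get_image(name): name is "side" or "top"; returns a dict with "img" (400x640x3 uint8, red, green, blue), "intrinsics" (3x3 intrinsics, pixels), "extrinsics" (4x4, takes a point from camera to world coordinates). Camera axes: x right, y up, looking along -z (the intrinsics and any distortion apply to the point x, -y, -z); pixel columns grow to the right and rows downward; lengths in mm; the calibration is good to about 2 mm. A picture is of the moment at which its call begins. There is no depth.
- ctrl.finish_job(): hands the job in; it is judged then, once.
Trained networks look in the newest picture that a camera, given by its name, has taken for a name from the list of things; names that differ only in an ending like _2 or _b are one class to them, and where a whole thing is asked for, a point or a joint stands for the part that bears it (a point fixed in the world has none). Each returns a list of dicts, best first, with "confidence" (0 to 1); they miss things now and then, are a little off and sometimes report something else, mostly with a low value. They report only what shows in the picture. A call takes as long as a camera call. They do not tell look-alikes from the thing itself.
- ctrl.find_in(camera, target): "position" ([row, column] in pixels, amid what is visible of it).
- ctrl.trace(camera, target): "mask" (400x640 bool, what is visible of it) and "position" ([row, column] in pixels, amid what is visible of it).
- ctrl.place_of(camera, target): "position" ([row, column] in pixels: a listed point, or the origin of a listed thing).
The state is a dict: "clock": time; "qpos": joint angles; "qd": joint speeds; "tau": joint torques, N m; "eef_pos": TCP position; "tool_rot": TCP orientation; "force": force on the tool from outside, world axes, zero at the start; "torque": the same for the moment, N m; "width": finger opening in mm; "gripper_force": force on a finger pad.
Only numpy, scipy, OpenCV 4.12 (cv2) and the standard library are available. Lean on these libraries where they do the work, as an engineer would, in place of code of your own. Each camera call takes 0.05 s, during which the arm holds its last target. There are 200 camera calls.

## Working session

There is one attempt and no reset: what is moved stays moved. The work goes in short steps, Python scripts to look and compute and a shell command to move; the robot and the scene stay as the last step left them, time stands still between calls to the robot, and variables do not carry over. Pictures are saved under pics/ and viewed, at most 10 in all, crops included, and the job is handed in when it is done.

```bash
ls; mkdir -p pics; cat > h.py <<'E'
import numpy as np,cv2
from cell import ctrl
def save(n,im): cv2.imwrite('pics/'+n,cv2.cvtColor(im,cv2.COLOR_RGB2BGR))
def ray(c,rc):
    K=np.array(c['intrinsics']);T=np.array(c['extrinsics'])
    d=np.linalg.inv(K)@np.array([rc[1],rc[0],1.]);d=d*[1,-1,-1]
    return T[:3,3],T[:3,:3]@d
def onz(c,rc,z):
    o,d=ray(c,rc);return o+d*(z-o[2])/d[2]
def tri(a,p,b,q):
    o1,d1=ray(a,p);o2,d2=ray(b,q);d1/=np.linalg.norm(d1);d2/=np.linalg.norm(d2)
    s=np.linalg.lstsq(np.c_[d1,-d2],o2-o1,rcond=None)[0]
    A,B=o1+d1*s[0],o2+d2*s[1];return (A+B)/2,np.linalg.norm(A-B)
def proj(c,P):
    K=np.array(c['intrinsics']);T=np.linalg.inv(np.array(c['extrinsics']))
    p=(T@np.r_[P,1])[:3]*[1,-1,-1];p=K@p;return p[[1,0]]/p[2]
E
python3 - <<'E'
from h import *
np.set_printoptions(precision=1,suppress=True)
s=ctrl.read_state();print(s)
C={n:ctrl.get_image(n) for n in('side','top')}
for n in C: save(n+'0.png',C[n]['img']);print(n,C[n].keys(),np.array(C[n]['extrinsics']),np.array(C[n]['intrinsics']))
for t in ['controller','left_knob_grip','left_knob_pointer','left_switch_tip','right_knob_grip','right_knob_pointer','right_switch_tip','stand','car','car_grip','tray','bowl','tin','jar']:
    r={n:ctrl.place_of(n,t) for n in C}
    for n in r: print(t,n,[(np.round(x['position'],1).tolist(),round(x['confidence'],2)) for x in r[n][:3]])
    if r['side'] and r['top']: 
        for a in r['side'][:2]:
            for b in r['top'][:2]: print('   ',*tri(C['side'],a['position'],C['top'],b['position']))
E
```

```text
pics
{'clock': 0.0, 'qpos': array([ 1.3,  0.6,  0. ,  1.5, -0. ,  1. , -0. ]), 'qd': array([-0., -0.,  0.,  0.,  0., -0.,  0.]), 'tau': array([  0. , -56.3,   1.2, -19.3,   0. ,   0. ,  -0. ]), 'eef_pos': array([ 150.5, -631.7,  230.4]), 'tool_rot': array([-3.1,  0. ,  0.2]), 'force': array([ 0.3, -0.7,  0.5]), 'torque': array([-0., -0., -0.]), 'gripper_force': 0.0, 'width': 85.68118787247138}
side dict_keys(['img', 'intrinsics', 'extrinsics']) [[  -1.     0.1   -0.1  316.2]
 [  -0.1   -0.5    0.8 1009. ]
 [  -0.     0.8    0.5  715.5]
 [   0.     0.     0.     1. ]] [[402.8   0.  316.1]
 [  0.  402.8 211.2]
 [  0.    0.    1. ]]
top dict_keys(['img', 'intrinsics', 'extrinsics']) [[  -0.     1.    -0.1  370.3]
 [  -1.    -0.    -0.    82.1]
 [  -0.     0.1    1.  1498.3]
 [   0.     0.     0.     1. ]] [[466.4   0.  320.3]
 [  0.  466.4 195. ]
 [  0.    0.    1. ]]
controller side [([227.3, 281.7], 0.74)]
controller top [([168.2, 344.9], 0.85)]
    [571.8  34.7   2.6] 5.662925664488475
left_knob_grip side [([213.2, 278.3], 0.57)]
left_knob_grip top [([165.1, 327.1], 0.57)]
    [567.3
[... 1741 characters left out ...]
381.9 169.6] 260.29142623742774
    [ 455.4  441.  -142.4] 24.148150420108916
    [296.4 438.9 -67.1] 289.31506922285115
tray side [([168.5, 333.6], 0.89)]
tray top [([198.5, 477.2], 0.91)]
    [ 460.4 -386.7   -5.6] 0.6296753758194372
bowl side [([228.2, 343.7], 0.55)]
bowl top [([224.9, 357.4], 0.9), ([161.6, 315.7], 0.19)]
    [386.7  -0.9 -10.1] 2.453868539590947
    [477.5 128.   99.6] 200.21728059489274
tin side [([178.1, 264.7], 0.57)]
tin top [([114.0, 450.5], 0.69)]
    [ 732.5 -321.9  -28.1] 21.262397243977613
jar side [([279.7, 210.2], 0.76), ([218.8, 271.2], 0.63)]
jar top [([126.6, 266.5], 0.81)]
    [710.9 285.    2.6] 4.168956190799849
    [604.8 250.1 192.5] 126.9918949688796
```

View pics/side0.png

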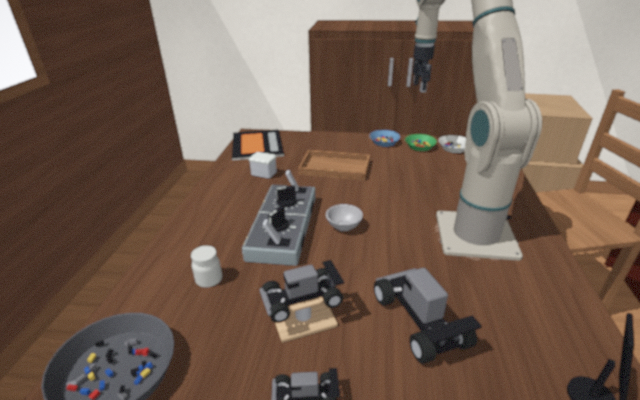

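View pics/top0.png

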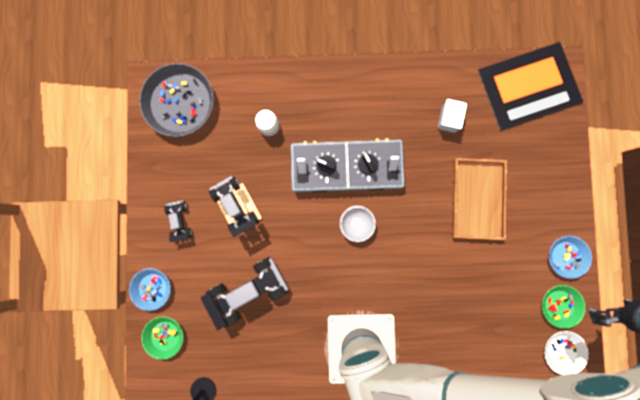

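The side view shows the buggy on the stand at (290,302), nose to the left (+x). The tray is beyond the controller, on the right. Cars that could be mistaken for it:
- **On the stand:** top view (205,233). This is the one I want.
- **Large car:** top view (295,245), standing on the table.
- **Small car:** top view (220,178), standing on the table.

The stand is on the left, so I need the left knob at top (165,327) and the left switch at top (166,302).

```bash
python3 - <<'E'
from h import *
np.set_printoptions(precision=1,suppress=True)
c=ctrl.get_image('top');s=ctrl.get_image('side')
def rect(cam,n,t,z,k=0):
    r=ctrl.trace(n,t)
    for q in r[:1]:
        m=q['mask'].astype(np.uint8); p=cv2.boxPoints(cv2.minAreaRect(cv2.findNonZero(m)))
        P=np.array([onz(cam,(b,a),z)[:2] for a,b in p]); e=np.diff(np.r_[P,P[:1]],axis=0)
        L=np.linalg.norm(e,axis=1); print(t,n,q['position'],'conf',q['confidence'],'area',m.sum(),'ctr',P.mean(0),'sides',L[:2],'ang',np.arctan2(e[:2,1],e[:2,0]))
        return m
mc=rect(c,'top','controller',50);rect(c,'top','tray',30);rect(c,'top','car',110);rect(c,'top','stand',70);rect(c,'top','left_knob',90)
rect(c,'top','bowl',45)
for z in(80,100,110,141): print(z,onz(c,(205.4,231),z))
# crops: controller top, car top, controller side, car side
def crop(im,r,cc,h,w,f): return cv2.resize(im[r-h:r+h,cc-w:cc+w],None,fx=f,fy=f,interpolation=cv2.INTER_CUBIC)
A=crop(c['img'],165,347,40,65,6)
B=crop(c['img'],207,235,40,65,6)
save('a.png',np.vstack([A[:300],B[:300]])) if 0 else save('a.png',A)
save('b.png',np.hstack([crop(c['img'],207,235,40,40,5),crop(s['img'],295,302,40,40,5)]))
save('c.png',crop(s['img'],220,280,50,50,6))
E
```

```text
controller top [167.7, 347.1] conf 0.75 area 5468 ctr [574.6  29.4] sides [351.  161.3] ang [-1.6 -3.1]
tray top [197.4, 477.2] conf 0.8 area 4265 ctr [ 460.7 -381.9] sides [252.1 169.6] ang [-0.1 -1.6]
car top [218.8, 178.8] conf 0.96 area 687 ctr [413.6 539.6] sides [ 71.  116.7] ang [-1.4 -3. ]
stand top [202.1, 243.3] conf 0.75 area 472 ctr [451.2 369.6] sides [ 99.3 120.8] ang [-1.1 -2.7]
left_knob top [164.2, 325.7] conf 0.58 area 326 ctr [570.3  92.6] sides [57.9 58.2] ang [-1.6  3.1]
bowl top [224.3, 357.3] conf 0.7 area 1014 ctr [393.1   0.3] sides [110.1 109.4] ang [-1.1 -2.7]
80 [454.1 388.1  80. ]
100 [452.9 383.8 100. ]
110 [452.3 381.6 110. ]
141 [450.5 374.9 141. ]
```

View pics/a.png

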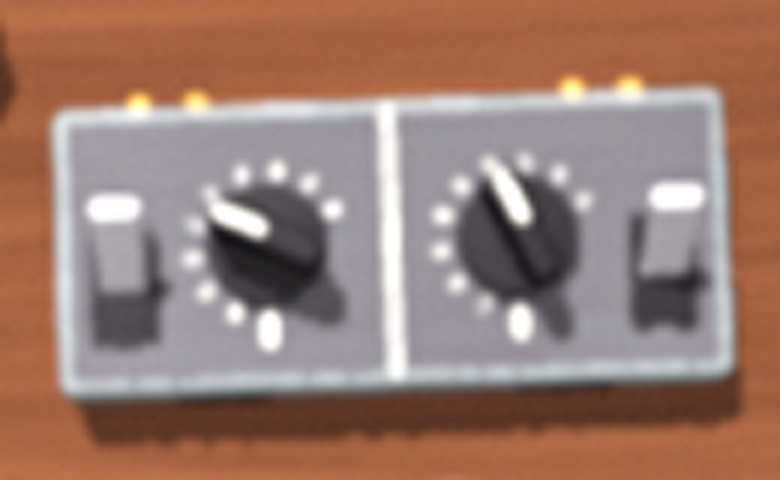

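View pics/b.png

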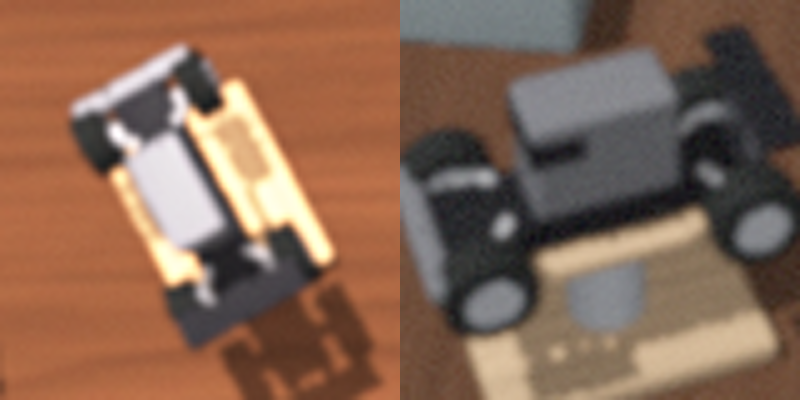

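View pics/c.png

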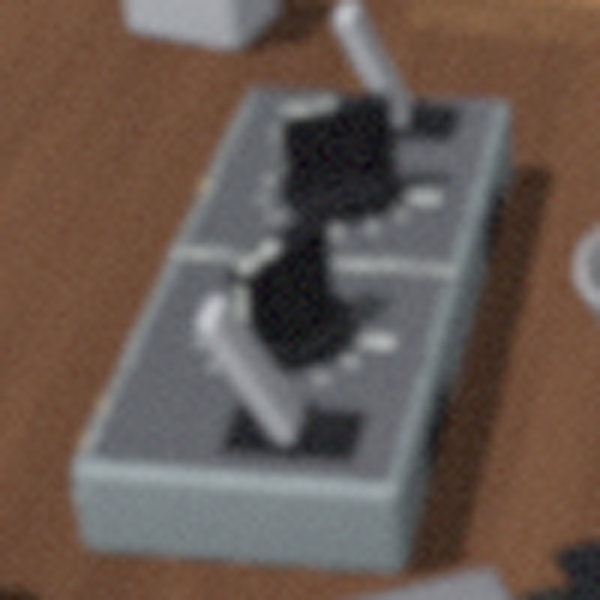

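The crops show the left knob's pointer at crop A (212,212), left and slightly up, about 2.1 rad clockwise from the long tick at (269,330). The left switch is on, leaning away. In crop B the car sits on the stand platform with its grey cockpit centred at (180,189) and its nose towards the upper left. The crop confirms my choice of car.

```bash
python3 - <<'E'
from h import *
np.set_printoptions(precision=1,suppress=True)
c=ctrl.get_image('top');s=ctrl.get_image('side')
A=lambda x,y:(125+(y+.5)/6-.5,282+(x+.5)/6-.5)
B=lambda x,y:(167+(y+.5)/5-.5,195+(x+.5)/5-.5)
S=lambda x,y:(255+(y+.5)/5-.5,262+(x+.5)/5-.5)
C=lambda x,y:(170+(y+.5)/6-.5,230+(x+.5)/6-.5)
print('corners',*[onz(c,A(*p),50) for p in((55,113),(720,90),(733,368),(68,385))])
print('line',onz(c,A(387,103),50),onz(c,A(398,376),50))
print('skirt',onz(c,A(267,243),62),onz(c,A(519,237),62))
print('bar',onz(c,A(212,208),104),onz(c,A(318,270),104))
print('long ticks',onz(c,A(270,330),50),onz(c,A(521,323),50))
print('tip',onz(c,A(113,208),115),tri(c,A(113,208),s,C(212,312)))
print('side corners z50',*[onz(s,C(*p),50) for p in((252,90),(508,100),(400,483),(78,465))])
print('cockpit',tri(c,B(180,189),s,S(190,88)))
for p,q in(((130,150),(125,135)),((180,128),(110,80)),((230,228),(250,48)),((178,250),(275,90))): print('  ',*tri(c,B(*p),s,S(*q)))
print('axis',onz(c,B(130,80),110)-onz(c,B(245,308),121))
E
```

```text
corners [646.  203.5  50. ] [ 647.7 -144.1   50. ] [ 502.  -145.2   50. ] [502.7 199.7  50. ]
line [646.1  29.6  50. ] [502.6  28.1  50. ]
skirt [572.5  94.1  62. ] [571.8 -36.   62. ]
bar [585.1 121.  104. ] [552.2  68.6 104. ]
long ticks [528.5  93.9  50. ] [528.5 -36.5  50. ]
tip [584.8 170.1 115. ] (array([583.8, 169.8, 116.1]), np.float64(1.8153572017131436))
side corners z50 [ 644.2 -139.    50. ] [ 499.8 -144.2   50. ] [497.3 196.   50. ] [641.9 201.   50. ]
cockpit (array([453. , 376.6, 138.2]), np.float64(1.1167010104043145))
   [476.1 406.2 136.1] 2.844125890142261
   [488.4 376.  138.4] 2.1713186522522436
   [430.5 347.6 138. ] 1.1782552044320094
   [416.8 377.3 141.8] 1.9246402822458464
axis [138.7  69.8 -11. ]
```

```bash
cat >> h.py <<'E'
from scipy.spatial.transform import Rotation as Ro
def go(x,y,z,yaw=None):
    s=ctrl.read_state();R=Ro.from_euler('xyz',s['tool_rot'])
    d=R.inv().apply(np.array([x,y,z])-s['eef_pos'])/25
    print('t',round(s['clock'],2),'pos',np.round(s['eef_pos'],1),'rpy',np.round(s['tool_rot'],3),'w',round(s['width'],1),'F',np.round(s['force'],1),'q7',round(s['qpos'][6],2))
    if yaw is not None:
        a=(s['tool_rot'][2]-yaw+np.pi)%(2*np.pi)-np.pi;print('turn units',round(a/.08,2))
    print('shift units',np.round(d,2))
E
python3 - <<'E'
from h import *
go(572,94,235,1.01)
c=ctrl.get_image('top')
m=ctrl.trace('top','tray')[0]['mask'].astype(np.uint8)
p=cv2.boxPoints(cv2.minAreaRect(cv2.findNonZero(m)));print(np.round([onz(c,(b,a),30) for a,b in p],1))
P=np.array([onz(c,(b,a),30)[:2] for a,b in p]); e=np.diff(P,axis=0);print(np.arctan2(e[:,1],e[:,0]))
E
```

```text
t 2.0 pos [ 150.6 -632.3  231.3] rpy [-3.142 -0.     0.234] w 85.8 F [-0.1 -0.2  0.4] q7 -0.02
turn units -9.7
shift units [ 23.13 -24.36  -0.15]
[[ 591.2 -303.4   30. ]
 [ 586.1 -475.3   30. ]
 [ 329.5 -461.    30. ]
 [ 333.7 -291.4   30. ]]
[-1.60015118  3.08618893  1.54578306]
```

```bash
R='[[[0.64,-0.68,0,0],[0.64,-0.68,0,0],[0.64,-0.68,0,0],[0.64,-0.68,0,0],[0.64,-0.68,0,0],[0.64,-0.68,0,0],[0.64,-0.68,0,0],[0.64,-0.68,0,0],[0.64,-0.68,0,0],[0.64,-0.68,0,0],[0.64,-0.68,0,0],[0.64,-0.68,0,0]]]'
python3 -m crank '[[[0.64,-0.68,0,0],[0.64,-0.68,0,0],[0.64,-0.68,0,0],[0.64,-0.68,0,0],[0.64,-0.68,0,0],[0.64,-0.68,0,0],[0.64,-0.68,0,0],[0.64,-0.68,0,0],[0.64,-0.68,0,0],[0.64,-0.68,0,0],[0.64,-0.68,0,0],[0.64,-0.68,0,0]]]' -1
python3 -m crank '[[[0.64,-0.68,0,0],[0.64,-0.68,0,0],[0.64,-0.68,0,0],[0.64,-0.68,0,0],[0.64,-0.68,0,0],[0.64,-0.68,0,0],[0.64,-0.68,0,0],[0.64,-0.68,0,0],[0.64,-0.68,0,0],[0.64,-0.68,0,0],[0.64,-0.68,0,0],[0.64,-0.68,0,0]]]'
python3 -c "from h import *;go(572,94,235,1.01)"
```

```text
clock: 3.1
eef_pos: [290.6, -388.5, 231.5]
tool_rot: [3.141, -0.0, 0.234]
force: [0.6, -0.8, 0.5]
width: 85.3
gripper_force: 0.0
clock: 4.1
eef_pos: [430.3, -145.5, 231.6]
tool_rot: [3.141, -0.001, 0.234]
force: [-0.3, -0.5, 0.3]
width: 85.3
gripper_force: 0.0
t 4.1 pos [ 430.3 -145.5  231.6] rpy [ 3.141e+00 -1.000e-03  2.340e-01] w 85.3 F [-0.3 -0.5  0.3] q7 -1.09
turn units -9.7
shift units [ 7.73 -8.01 -0.14]
```

```bash
python3 -m crank '[[[0.64,-0.67,0,0],[0.64,-0.67,0,0],[0.64,-0.67,0,0],[0.64,-0.67,0,0],[0.64,-0.67,0,0],[0.64,-0.67,0,0],[0.64,-0.67,0,0],[0.64,-0.67,0,0],[0.64,-0.67,0,0],[0.64,-0.67,0,0],[0.64,-0.67,0,0],[0.64,-0.67,0,0]]]'
python3 -m crank '[[[0,0,0.3,-1],[0,0,0.3,-1],[0,0,0.3,-1],[0,0,0.3,-1],[0,0,0.3,-1],[0,0,0.3,-1],[0,0,0.3,-1],[0,0,0.3,-1],[0,0,0.3,-1],[0,0,0.3,-0.7],[0,0,0,0]]]'
python3 -c "from h import *;go(571.5,94,72,1.01)"
```

```text
clock: 5.1
eef_pos: [570.4, 94.6, 231.5]
tool_rot: [3.141, -0.0, 0.234]
force: [0.8, -0.9, 0.3]
width: 85.5
gripper_force: 0.0
clock: 6.02
eef_pos: [569.0, 93.1, 155.0]
tool_rot: [-3.14, 0.002, 1.011]
force: [-0.5, 0.3, -0.4]
width: 85.7
gripper_force: 0.0
t 6.02 pos [569.   93.1 155. ] rpy [-3.140e+00  2.000e-03  1.011e+00] w 85.7 F [-0.5  0.3 -0.4] q7 -0.98
turn units 0.01
shift units [0.09 0.07 3.32]
```

```bash
python3 -m crank '[[[0.09,0.07,0.5,0],[0,0,0.5,0],[0,0,0.5,0],[0,0,0.5,0],[0,0,0.5,0],[0,0,0.4,0],[0,0,0.4,0],[0,0,0,0]]]'
python3 -m crank '[[[0,0,0,0],[0,0,0,0],[0,0,0,0],[0,0,0,0],[0,0,0,0],[0,0,0,0],[0,0,0,0],[0,0,0,0]]]' 1
python3 -c "from h import *;go(571.5,94,72,1.01)"
```

```text
clock: 6.68
eef_pos: [571.5, 94.3, 71.9]
tool_rot: [-3.14, 0.002, 1.009]
force: [-0.4, -0.2, -0.7]
width: 85.6
gripper_force: 0.0
clock: 7.35
eef_pos: [572.1, 95.5, 74.4]
tool_rot: [-3.141, -0.001, 1.01]
force: [-2.9, 1.6, 5.3]
width: 15.3
gripper_force: 59.7
t 7.35 pos [572.1  95.5  74.4] rpy [-3.141e+00 -1.000e-03  1.010e+00] w 15.3 F [-2.9  1.6  5.3] q7 -1.02
turn units 0.0
shift units [-0.06  0.01  0.1 ]
```

```bash
python3 -m crank '[[[0,0,0,-0.8],[0,0,0,-0.9],[0,0,0,-0.9],[0,0,0,-0.9],[0,0,0,-0.9],[0,0,0,-0.9],[0,0,0,-0.9],[0,0,0,-0.9],[0,0,0,-0.9],[0,0,0,-0.9],[0,0,0,-0.9],[0,0,0,-0.9]]]'
python3 -c "from h import *;go(571.5,94,72,3.14);print(ctrl.read_state()['torque'])"
python3 -m crank '[[[0,0,0,-0.9],[0,0,0,-0.9],[0,0,0,-0.9],[0,0,0,-0.9],[0,0,0,-0.9],[0,0,0,-0.9],[0,0,0,-0.9],[0,0,0,-0.9],[0,0,0,-0.9],[0,0,0,-0.9],[0,0,0,-0.9],[0,0,0,-0.9]]]'
python3 -c "from h import *;go(571.5,94,72,3.14);print(ctrl.read_state()['torque'])"
```

```text
clock: 8.35
eef_pos: [571.7, 95.4, 74.4]
tool_rot: [-3.141, -0.001, 1.87]
force: [-4.5, 2.2, 6.2]
width: 14.9
gripper_force: 59.7
t 8.35 pos [571.7  95.4  74.4] rpy [-3.141e+00 -1.000e-03  1.870e+00] w 14.9 F [-4.5  2.2  6.2] q7 -0.4
turn units -15.88
shift units [-0.05 -0.02  0.1 ]
[ 0.37299008  0.92691024 -0.07771713]
clock: 9.35
eef_pos: [571.4, 95.1, 74.4]
tool_rot: [-3.141, -0.001, 2.733]
force: [-5.7, 1.3, 7.0]
width: 15.0
gripper_force: 59.9
t 9.35 pos [571.4  95.1  74.4] rpy [-3.141e+00 -1.000e-03  2.733e+00] w 15.0 F [-5.7  1.3  7. ] q7 0.27
turn units -5.08
shift units [-0.02 -0.04  0.1 ]
[ 0.23940445  1.04948089 -0.09434079]
```

```bash
python3 -m crank '[[[0,0,0,-0.7],[0,0,0,-0.7],[0,0,0,-0.7],[0,0,0,-0.7],[0,0,0,-0.7],[0,0,0,-0.7],[0,0,0,-0.6],[0,0,0,-0.5],[0,0,0,0],[0,0,0,0]]]'
python3 -c "from h import *;go(571.5,94,72,3.14);print(ctrl.read_state()['torque'])"
```

```text
clock: 10.18
eef_pos: [571.5, 95.0, 74.4]
tool_rot: [3.141, -0.001, -3.13]
force: [-4.8, -0.2, 8.0]
width: 15.1
gripper_force: 60.0
t 10.18 pos [571.5  95.   74.4] rpy [ 3.141e+00 -1.000e-03 -3.130e+00] w 15.1 F [-4.8 -0.2  8. ] q7 0.62
turn units 0.17
shift units [ 0.   -0.04  0.1 ]
[ 0.14544501  0.94823699 -0.15316676]
```

```bash
python3 -m crank '[[[0,0,0,-0.4],[0,0,0,-0.4],[0,0,0,-0.4],[0,0,0,0],[0,0,0,0]]]'
python3 -c "from h import *;go(571.5,94,72,3.14);print(ctrl.read_state()['torque'])"
```

```text
clock: 10.6
eef_pos: [572.4, 95.0, 74.5]
tool_rot: [3.14, -0.001, -3.039]
force: [-3.1, 1.1, 6.2]
width: 15.5
gripper_force: 101.3
t 10.6 pos [572.4  95.   74.5] rpy [ 3.140e+00 -1.000e-03 -3.039e+00] w 15.5 F [-3.1  1.1  6.2] q7 0.7
turn units 1.3
shift units [ 0.04 -0.04  0.1 ]
[ 0.25355569  0.67757052 -1.48815176]
```

```bash
python3 -m crank '[[[0,0,0,0.4],[0,0,0,0.4],[0,0,0,0]]]'
python3 -m crank '[[[0,0,0,0],[0,0,0,0],[0,0,0,0],[0,0,0,0],[0,0,0,0],[0,0,0,0]]]' -1
python3 -m crank '[[[0,0,-0.5,0],[0,0,-1,0],[0,0,-1,0],[0,0,-1,0],[0,0,-1,0],[0,0,-1,0],[0,0,0,0]]]'
python3 -c "from h import *;go(620,169,205,3.1416)"
```

```text
clock: 10.85
eef_pos: [573.0, 95.0, 74.4]
tool_rot: [3.14, 0.001, -3.101]
force: [-2.5, 1.9, 4.5]
width: 15.3
gripper_force: 66.2
clock: 11.35
eef_pos: [572.6, 94.4, 73.7]
tool_rot: [-3.141, -0.0, -3.097]
force: [0.4, 0.2, -0.1]
width: 84.4
gripper_force: 0.0
clock: 11.93
eef_pos: [575.0, 96.4, 217.2]
tool_rot: [3.139, 0.009, -3.097]
force: [1.5, -0.2, 0.2]
width: 85.6
gripper_force: 0.0
t 11.93 pos [575.   96.4 217.2] rpy [ 3.139  0.009 -3.097] w 85.6 F [ 1.5 -0.2  0.2] q7 0.81
turn units 0.56
shift units [-1.92  2.82  0.51]
```

```bash
python3 -m crank '[[[-0.5,0.7,0,0],[-0.5,0.7,0,0],[-0.5,0.7,0,0],[-0.42,0.72,0,0],[0,0,0.3,0.56],[0,0,0.2,0],[0,0,0,0],[0,0,0,0]]]' 1
python3 - <<'E'
from h import *
go(620,169,97,3.1416)
c=ctrl.get_image('top');s=ctrl.get_image('side')
f=lambda im,r,k,h,w,m: cv2.resize(im[r-h:r+h,k-w:k+w],None,fx=m,fy=m,interpolation=cv2.INTER_CUBIC)
save('d.png',np.hstack([f(c['img'],165,325,40,40,5),f(s['img'],215,280,40,40,5)]))
E
```

```text
clock: 12.6
eef_pos: [617.0, 165.9, 198.5]
tool_rot: [-3.14, -0.001, 3.141]
force: [-0.8, 0.5, -0.4]
width: -0.2
gripper_force: 0.0
t 12.6 pos [617.  165.9 198.5] rpy [-3.140e+00 -1.000e-03  3.141e+00] w -0.2 F [-0.8  0.5 -0.4] q7 0.71
turn units -0.0
shift units [-0.13  0.13  4.06]
```

View pics/d.png

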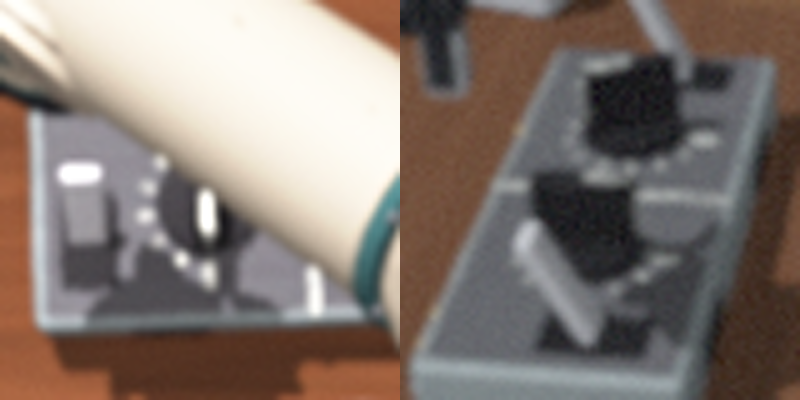

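The knob's white line at (207,210) points straight down at the long tick, so the knob is off. The switch is still on, leaning away. Next I throw the switch.

```bash
python3 -m crank '[[[-0.13,0.13,0.8,0],[0,0,0.8,0],[0,0,0.8,0],[0,0,0.8,0],[0,0,0.8,0],[0,0,0,0]]]'
python3 -m crank '[[[0.3,0,0,0],[0.3,0,0,0],[0.3,0,0,0],[0.3,0,0,0],[0.3,0,0,0],[0.3,0,0,0],[0.3,0,0,0],[0.3,0,0,0],[0,0,0,0]]]'
python3 -c "from h import *;go(547,168,97,3.1416)"
```

```text
clock: 13.2
eef_pos: [618.6, 168.1, 95.3]
tool_rot: [-3.139, -0.006, 3.141]
force: [0.2, -0.5, -0.4]
width: 0.1
gripper_force: 0.0
clock: 13.95
eef_pos: [558.6, 170.3, 98.9]
tool_rot: [-3.141, -0.002, -3.141]
force: [-0.6, -0.3, 0.5]
width: 0.1
gripper_force: 0.0
t 13.95 pos [558.6 170.3  98.9] rpy [-3.141e+00 -2.000e-03 -3.141e+00] w 0.1 F [-0.6 -0.3  0.5] q7 0.52
turn units 0.01
shift units [ 0.46 -0.09  0.08]
```

```bash
python3 -m crank '[[[0.2,0,0,0],[0.2,0,0,0],[0,0,0,0]]]'|grep -E "pos|force"
python3 -m crank '[[[0.12,0,0,0],[0,0,0,0]]]'|grep -E "pos|force"
python3 -m crank '[[[0.12,0,0,0],[0,0,0,0]]]'|grep -E "pos|force"
python3 - <<'E'
from h import *
c=ctrl.get_image('top');s=ctrl.get_image('side')
f=lambda im,r,k,h,w,m: cv2.resize(im[r-h:r+h,k-w:k+w],None,fx=m,fy=m,interpolation=cv2.INTER_CUBIC)
save('e.png',np.hstack([f(c['img'],165,315,40,40,5),f(s['img'],220,280,40,40,5)]))
E
```

```text
eef_pos: [549.4, 170.2, 98.5]
force: [-0.2, -0.8, 0.3]
gripper_force: 0.0
eef_pos: [547.2, 170.3, 98.7]
force: [0.2, -0.0, 0.6]
gripper_force: 0.1
eef_pos: [544.3, 170.4, 98.8]
force: [1.2, -0.1, 0.1]
gripper_force: 0.3
```

View pics/e.png

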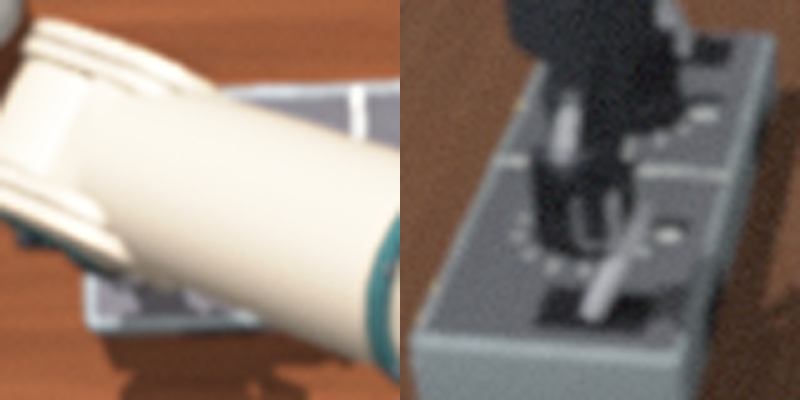

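The switch now leans toward the robot, and the finger's light edge sits just behind it. I'll keep pushing until the stop shows up in the force reading.

```bash
python3 -m crank '[[[0.12,0,0,0],[0,0,0,0]]]'|grep -E "pos|force"
python3 -m crank '[[[0.12,0,0,0],[0,0,0,0]]]'|grep -E "pos|force"
python3 -m crank '[[[0.12,0,0,0],[0,0,0,0]]]'|grep -E "pos|force"
```

```text
eef_pos: [541.8, 170.4, 98.9]
force: [1.0, 0.6, 0.2]
gripper_force: 0.5
eef_pos: [541.2, 170.5, 99.5]
force: [6.1, -0.8, -1.1]
gripper_force: 2.6
eef_pos: [540.6, 170.6, 100.1]
force: [11.5, -0.7, -2.3]
gripper_force: 4.5
```

```bash
python3 -m crank '[[[-0.5,0,0,0],[-0.5,0,-0.2,0],[0,0,-1,0],[0,0,-1,0],[0,0,-1,0],[0,0,-1,0],[0,0,-0.8,0],[0,0,0,0]]]'
python3 -c "from h import *;go(452.5,378,215,3.60)"
```

```text
clock: 15.8
eef_pos: [561.7, 172.1, 227.8]
tool_rot: [3.139, 0.005, 3.141]
force: [0.3, 0.4, 0.2]
width: 0.4
gripper_force: 0.0
t 15.8 pos [561.7 172.1 227.8] rpy [3.139 0.005 3.141] w 0.4 F [0.3 0.4 0.2] q7 0.66
turn units -5.73
shift units [4.37 8.23 0.51]
```

```bash
python3 -m crank '[[[0.43,0.82,0,0],[0.43,0.82,0,0],[0.43,0.82,0,0],[0.43,0.82,0,0],[0.43,0.82,0,0],[0.43,0.82,0,0],[0.43,0.82,0,0],[0.43,0.82,0,0],[0.43,0.82,0,0],[0.43,0.82,0,0],[0,0,0,0]]]' -1
python3 -m crank '[[[0,0,0,-0.9],[0,0,0,-0.9],[0,0,0,-0.9],[0,0,0,-0.9],[0,0,0,-0.9],[0,0,0,-0.9],[0,0,0,-0.35],[0,0,0,0]]]'
python3 - <<'E'
from h import *
np.set_printoptions(precision=1,suppress=True)
go(452.5,378,107,3.60)
c=ctrl.get_image('top');s=ctrl.get_image('side')
for t in('left_switch_tip','left_knob_pointer','car_grip'):
    a=ctrl.place_of('top',t);b=ctrl.place_of('side',t)
    print(t,[(q['position'],q['confidence']) for q in a[:2]],[(q['position'],q['confidence']) for q in b[:2]])
    if a and b: print(tri(c,a[0]['position'],s,b[0]['position']))
f=lambda im,r,k,h,w,m: cv2.resize(im[r-h:r+h,k-w:k+w],None,fx=m,fy=m,interpolation=cv2.INTER_CUBIC)
save('f.png',np.hstack([f(c['img'],175,290,50,50,4),f(s['img'],250,290,70,50,4)[:400]]))
E
```

```text
clock: 16.72
eef_pos: [448.6, 380.3, 223.8]
tool_rot: [3.138, -0.003, -3.135]
force: [-1.6, 0.7, 0.2]
width: 85.2
gripper_force: 0.0
clock: 17.38
eef_pos: [453.0, 374.6, 223.1]
tool_rot: [-3.141, -0.002, -2.683]
force: [0.0, 0.3, 0.2]
width: 85.4
gripper_force: 0.0
t 17.38 pos [453.  374.6 223.1] rpy [-3.1 -0.  -2.7] w 85.4 F [0.  0.3 0.2] q7 0.66
turn units 0.01
shift units [-0.1  0.1  4.6]
left_switch_tip [([177.4, 300.2], 0.65)] [([212.0, 276.3], 0.52), ([220.9, 290.8], 0.51)]
(array([537.5, 171.9, 150.2]), np.float64(23.03486747042715))
left_knob_pointer [([174.1, 327.3], 0.54)] [([217.4, 287.2], 0.92), ([227.5, 342.7], 0.65)]
(array([541.8,  91. ,  79.6]), np.float64(0.5243755724675015))
car_grip [([296.7, 238.5], 0.88)] [([277.2, 300.1], 0.89), ([288.3, 427.1], 0.64)]
(array([317.4, 383.5, 173.9]), np.float64(261.5852095385781))
```

View pics/f.png

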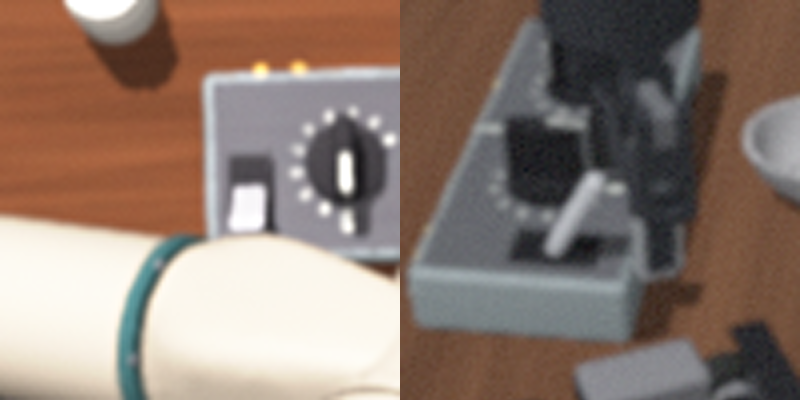

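The switch tip leans toward the robot at top crop (248,205) and the knob is at the tick, so the channel is off. Next I grasp the car.

```bash
python3 -m crank '[[[-0.05,0.08,0.6,0],[0,0,0.6,0],[0,0,0.6,0],[0,0,0.6,0],[0,0,0.6,0],[0,0,0.5,0],[0,0,0.4,0],[0,0,0.4,0],[0,0,0.3,0],[0,0,0,0]]]'
python3 -m crank '[[[0,0,0,0],[0,0,0,0],[0,0,0,0],[0,0,0,0],[0,0,0,0],[0,0,0,0],[0,0,0,0],[0,0,0,0]]]' 1
python3 -c "from h import *;go(452.5,378,107,3.60)"
```

```text
clock: 18.62
eef_pos: [453.0, 377.1, 107.2]
tool_rot: [-3.141, -0.002, -2.682]
force: [0.7, -0.9, -0.4]
width: 85.4
gripper_force: 0.0
clock: 19.28
eef_pos: [453.6, 379.0, 109.8]
tool_rot: [3.14, 0.002, -2.682]
force: [-1.3, 2.4, 6.4]
width: 35.6
gripper_force: 63.4
t 19.28 pos [453.6 379.  109.8] rpy [ 3.140e+00  2.000e-03 -2.682e+00] w 35.6 F [-1.3  2.4  6.4] q7 0.54
turn units 0.02
shift units [ 0.06 -0.02  0.11]
```

```bash
python3 -m crank '[[[0,0,-0.3,0],[0,0,-0.5,0],[0,0,-0.6,0],[0,0,-0.6,0],[0,0,-0.6,0],[0,0,-0.6,0],[0,0,-0.6,0],[0,0,-0.6,0],[0,0,-0.4,0],[0,0,-0.2,0],[0,0,0,0]]]'
python3 - <<'E'
from h import *
go(460.5,-384,230,3.09)
s=ctrl.read_state();print(s['force'],s['torque'],s['gripper_force'])
E
```

```text
clock: 20.2
eef_pos: [453.9, 378.3, 235.5]
tool_rot: [3.141, 0.002, -2.682]
force: [-0.4, 0.8, -3.3]
width: 35.4
gripper_force: 63.0
t 20.2 pos [453.9 378.3 235.5] rpy [ 3.141e+00  2.000e-03 -2.682e+00] w 35.4 F [-0.4  0.8 -3.3] q7 0.67
turn units 6.38
shift units [ 13.28 -27.45   0.17]
[-0.43971076  0.82747665 -3.32925187] [ 0.00571224 -0.04767905 -0.05172713] 62.96753088477999
```

```bash
python3 -m crank '[[[0.12,-0.25,0,0],[0.24,-0.5,0,0],[0.36,-0.74,0,0],[0.36,-0.74,0,0],[0.36,-0.74,0,0],[0.36,-0.74,0,0],[0.36,-0.74,0,0],[0.36,-0.74,0,0],[0.36,-0.74,0,0],[0.36,-0.74,0,0],[0.36,-0.74,0,0],[0.36,-0.74,0,0]]]'
python3 -m crank '[[[0.36,-0.74,0,0],[0.36,-0.74,0,0],[0.36,-0.74,0,0],[0.36,-0.74,0,0],[0.36,-0.74,0,0],[0.36,-0.74,0,0],[0.36,-0.74,0,0],[0.36,-0.74,0,0],[0.36,-0.74,0,0],[0.36,-0.74,0,0],[0.36,-0.74,0,0],[0.36,-0.74,0,0]]]'
python3 -c "from h import *;go(460.5,-384,230,3.09)"
```

```text
clock: 21.2
eef_pos: [454.3, 149.2, 232.9]
tool_rot: [-3.141, -0.002, -2.682]
force: [0.7, 0.6, -3.5]
width: 35.4
gripper_force: 63.0
clock: 22.2
eef_pos: [455.5, -97.2, 233.0]
tool_rot: [3.141, -0.002, -2.682]
force: [0.0, 0.2, -3.3]
width: 35.5
gripper_force: 63.0
t 22.2 pos [455.5 -97.2 233. ] rpy [ 3.141e+00 -2.000e-03 -2.682e+00] w 35.5 F [ 0.   0.2 -3.3] q7 1.46
turn units 6.38
shift units [  4.9  -10.37   0.12]
```

```bash
python3 -m crank '[[[0.36,-0.75,0,0],[0.36,-0.75,0,0],[0.36,-0.75,0,0],[0.36,-0.75,0,0],[0.36,-0.75,0,0],[0.36,-0.75,0,0],[0.36,-0.75,0,0],[0.36,-0.75,0,0],[0.36,-0.75,0,0],[0.36,-0.75,0,0],[0.36,-0.75,0,0],[0.36,-0.75,0,0]]]'
python3 -m crank '[[[0.3,-0.7,0,0.3],[0.25,-0.5,0,0.6],[0,0,0,0.9],[0,0,0,0.9],[0,0,0,0.9],[0,0,0,0.9],[0,0,0,0.9],[0,0,0,0.7],[0,0,0,0.3],[0,0,0,0],[0,0,0,0]]]'
python3 - <<'E'
from h import *
c=ctrl.get_image('top')
for z in (0,): 
  a=ctrl.place_of('top','tray');b=ctrl.trace('top','tray')
  if a: print(onz(c,a[0]['position'],0),a[0]['confidence'])
go(460.5,-384,110,3.09)
E
```

```text
clock: 23.2
eef_pos: [458.2, -346.4, 232.6]
tool_rot: [3.14, -0.002, -2.682]
force: [0.1, 0.3, -3.2]
width: 35.2
gripper_force: 63.0
clock: 24.12
eef_pos: [460.0, -378.0, 233.5]
tool_rot: [3.141, -0.001, 3.09]
force: [0.1, 0.6, -3.6]
width: 35.3
gripper_force: 62.9
t 24.27 pos [ 460.2 -378.1  233.6] rpy [ 3.141 -0.     3.09 ] w 35.6 F [ 0.2  0.  -2.8] q7 1.55
turn units -0.01
shift units [-0.02 -0.24  4.95]
```

```bash
python3 -m crank '[[[0,-0.24,0.3,0],[0,0,0.6,0],[0,0,0.7,0],[0,0,0.7,0],[0,0,0.7,0],[0,0,0.7,0],[0,0,0.6,0],[0,0,0.6,0],[0,0,0.5,0],[0,0,0.3,0],[0,0,0,0]]]'
python3 - <<'E'
from h import *
go(460.5,-384,64,3.09)
c=ctrl.get_image('top');s=ctrl.get_image('side')
f=lambda im,r,k,h,w,m: cv2.resize(im[r-h:r+h,k-w:k+w],None,fx=m,fy=m,interpolation=cv2.INTER_CUBIC)
save('g.png',np.hstack([f(c['img'],195,480,50,50,4),f(s['img'],155,335,50,50,4)]))
E
```

```text
clock: 25.18
eef_pos: [459.1, -383.8, 89.5]
tool_rot: [3.14, -0.002, 3.089]
force: [-0.3, -0.1, -3.0]
width: 35.4
gripper_force: 62.8
t 25.18 pos [ 459.1 -383.8   89.5] rpy [ 3.140e+00 -2.000e-03  3.089e+00] w 35.4 F [-0.3 -0.1 -3. ] q7 1.42
turn units -0.01
shift units [-0.06 -0.01  1.02]
```

View pics/g.png

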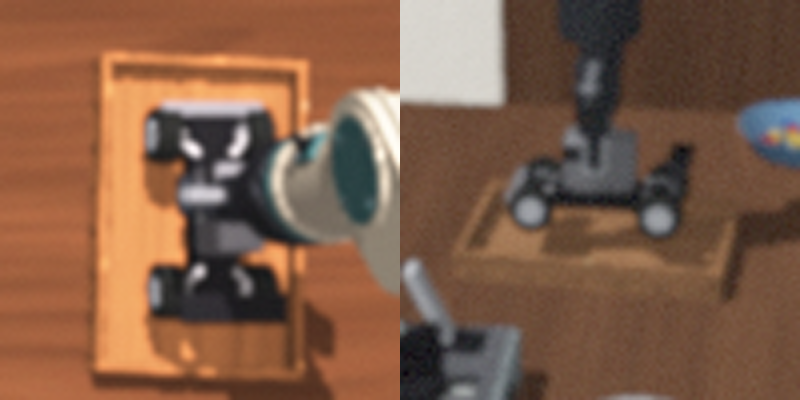

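The car hangs level over the tray, clear of every rim. It looks right of centre in the top view only because of its height. I'll lower it slowly until it touches.

```bash
python3 -m crank '[[[0,0,0.25,0],[0,0,0.25,0],[0,0,0.2,0],[0,0,0.1,0],[0,0,0,0]]]'|grep -E "pos|force"
python3 -m crank '[[[0,0,0.1,0],[0,0,0.1,0],[0,0,0,0]]]'|grep -E "pos|force"
python3 -m crank '[[[0,0,0.06,0],[0,0,0,0]]]'|grep -E "pos|force"
```

```text
eef_pos: [459.5, -384.0, 70.6]
force: [-0.3, -0.0, -4.1]
gripper_force: 62.9
eef_pos: [459.8, -384.1, 65.9]
force: [-0.5, -0.8, -2.8]
gripper_force: 62.9
eef_pos: [460.0, -384.1, 64.7]
force: [0.1, -0.8, -4.0]
gripper_force: 62.9
```

```bash
for i in 1; do
python3 -m crank '[[[0,0,0.06,0],[0,0,0,0]]]'|grep -E "pos|force"
python3 -m crank '[[[0,0,0.04,0],[0,0,0,0]]]'|grep -E "pos|force"
python3 -m crank '[[[0,0,0.04,0],[0,0,0,0]]]'|grep -E "pos|force"; done
```

```text
eef_pos: [460.0, -384.2, 63.2]
force: [-0.5, 0.8, -4.2]
gripper_force: 62.9
eef_pos: [460.0, -384.2, 62.2]
force: [0.1, 0.6, -3.6]
gripper_force: 62.9
eef_pos: [460.1, -384.1, 61.7]
force: [-0.7, 0.6, -1.2]
gripper_force: 62.5
```

```bash
python3 -m crank '[[[0,0,0.04,0],[0,0,0,0]]]'|grep -E "pos|force"
python3 -m crank '[[[0,0,0,0],[0,0,0,0],[0,0,0,0],[0,0,0,0],[0,0,0,0],[0,0,0,0]]]' -1
python3 -m crank '[[[0,0,-0.3,0],[0,0,-0.5,0],[0,0,-0.8,0],[0,0,-1,0],[0,0,-1,0],[0,0,-1,0],[0,0,-1,0],[0,0,-1,0],[0,0,0,0]]]'
python3 - <<'E'
from h import *
c=ctrl.get_image('top');s=ctrl.get_image('side')
f=lambda im,r,k,h,w,m: cv2.resize(im[r-h:r+h,k-w:k+w],None,fx=m,fy=m,interpolation=cv2.INTER_CUBIC)
save('h.png',np.hstack([c['img'][60:310,120:520],f(s['img'],180,310,62,50,4)[:, :400][100:350]]))
E
```

```text
eef_pos: [460.1, -384.2, 61.1]
force: [-2.6, 1.5, 3.4]
gripper_force: 59.9
clock: 27.28
eef_pos: [460.1, -384.2, 60.3]
tool_rot: [3.142, 0.0, 3.089]
force: [-0.2, 0.2, -0.3]
width: 85.1
gripper_force: 0.0
clock: 28.03
eef_pos: [463.2, -384.6, 231.8]
tool_rot: [-3.137, 0.009, 3.089]
force: [1.0, 0.9, 0.4]
width: 85.3
gripper_force: 0.0
```

View pics/h.png

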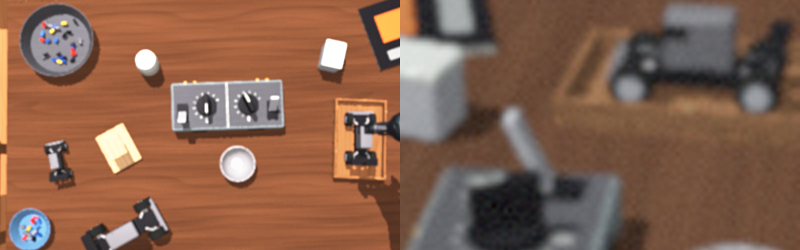

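The car stands flat in the tray at top crop (361,138). The left channel's knob and switch are off, and the right channel's are as they were. The bowl, tin and jar haven't moved, and the robot is clear.

```bash
python3 -c "from h import *;print(ctrl.finish_job())"
```

```text
the job is handed in; nothing more can be done
None
```

I turned the left channel's knob to the off stop, then threw its switch fully to off; the car now stands flat on its wheels in the tray, released, and the job is handed in at about 28 s.

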